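Line up the reagent bottles by height

TASK

Take the three bottles and the small white jar at the front left of the bench (not the ones at the very back) and stand them on the rail in order of height, one centred on each black pad: the tallest on the pad next to the red end block, then each next shorter one in turn, so that the shortest is next to the grey end block. Keep each of them upright throughout, set it down gently, and leave all four standing on their pads.

Things in the scene. Friction and masses are not known exactly. Their poses are not given: they have to be found in the camera images.
- bottle_blue: tall clear glass bottle with a blue screw cap, 150 mm high. Body 70 mm in diameter up to about z = 97 mm, then a shoulder; cap 43 mm in diameter from z = 128 to 150 mm. Loose, about 0.3 kg, upright on the bench among low clutter (under 20 mm high). Origin: centre of its underside; z up along the bottle.
- bottle_brown: brown (amber) bottle with a black screw cap, 115 mm high. Body 54 mm in diameter up to about z = 72 mm, then a shoulder; cap 40 mm in diameter from z = 98 to 115 mm. Loose, about 0.16 kg, upright on the bench among low clutter (under 20 mm high). Origin: centre of its underside; z up along the bottle.
- bottle_red: small clear bottle with a red screw cap, 90 mm high. Body 45 mm in diameter up to about z = 53 mm, then a shoulder; cap 36 mm in diameter from z = 77 to 90 mm. Loose, about 0.07 kg, upright on the bench among low clutter (under 20 mm high). Origin: centre of its underside; z up along the bottle.
- jar_green: the smallest container, a white jar with a green cap, 62 mm high. Body 38 mm in diameter up to about z = 29 mm, then a shoulder; cap 35 mm in diameter from z = 46 to 62 mm. Loose, about 0.06 kg, upright on the bench among low clutter (under 20 mm high). Origin: centre of its underside; z up along the bottle.
- pad_1: Black rubber pad, 76 mm diameter, 2 mm thick, yellow dot at its centre; number 1 of four alike in a row, 95 mm apart, pad_1 to pad_4 towards -y. Fixed on an aluminium rail 430 x 100 x 8 mm with a 14 mm high lip along its far edge, 48 mm from the pad centres. Origin: centre of its underside, 8 mm above the bench (its top is at 10 mm). y axis along the row, x across it, away from the robot.
- pad_2: Black rubber pad, 76 mm diameter, 2 mm thick, yellow dot at its centre; number 2 of four alike in a row, 95 mm apart, pad_1 to pad_4 towards -y. Fixed on an aluminium rail 430 x 100 x 8 mm with a 14 mm high lip along its far edge, 48 mm from the pad centres. Origin: centre of its underside, 8 mm above the bench (its top is at 10 mm). y axis along the row, x across it, away from the robot.
- pad_3: Black rubber pad, 76 mm diameter, 2 mm thick, yellow dot at its centre; number 3 of four alike in a row, 95 mm apart, pad_1 to pad_4 towards -y. Fixed on an aluminium rail 430 x 100 x 8 mm with a 14 mm high lip along its far edge, 48 mm from the pad centres. Origin: centre of its underside, 8 mm above the bench (its top is at 10 mm). y axis along the row, x across it, away from the robot.
- pad_4: Black rubber pad, 76 mm diameter, 2 mm thick, yellow dot at its centre; number 4 of four alike in a row, 95 mm apart, pad_1 to pad_4 towards -y. Fixed on an aluminium rail 430 x 100 x 8 mm with a 14 mm high lip along its far edge, 48 mm from the pad centres. Origin: centre of its underside, 8 mm above the bench (its top is at 10 mm). y axis along the row, x across it, away from the robot.
- stop_red: Red end block, 80 x 18 x 18 mm, fixed across one end of the rail, 56 mm beyond the centre of the last pad; the red block is at one end and the grey at the other, and which is which changes. Two lab machines, about 0.3 m tall, stand close behind the rail, fronts at about x = 0.58 (y from 0.1 to -0.5): keep the gripper in front of them. Origin: centre of its underside, 8 mm above the bench.
- stop_grey: Grey end block, 80 x 18 x 18 mm, fixed across one end of the rail, 56 mm beyond the centre of the last pad; the red block is at one end and the grey at the other, and which is which changes. Two lab machines, about 0.3 m tall, stand close behind the rail, fronts at about x = 0.58 (y from 0.1 to -0.5): keep the gripper in front of them. Origin: centre of its underside, 8 mm above the bench.
Mind the look-alikes: they are no part of the job. Leave any yellow look-alike of the bottle_brown alone.

How it is judged:
At the end, for the whole second after the job is handed in: Each bottle's underside centre is within 15 mm (horizontally) of the centre of its pad and resting on that pad, tallest to shortest from the red end block to the grey one; all upright within 0.1 rad and at rest (((horizontal distance between stop_red and pad_1 below 0.1 m and horizontal distance between bottle_blue and pad_1 below 0.015 m and z of bottle_blue in the frame of pad_1 between -0.002 and 0.006 m and horizontal distance between bottle_brown and pad_2 below 0.015 m and z of bottle_brown in the frame of pad_2 between -0.002 and 0.006 m and horizontal distance between bottle_red and pad_3 below 0.015 m and z of bottle_red in the frame of pad_3 between -0.002 and 0.006 m and horizontal distance between jar_green and pad_4 below 0.015 m and z of jar_green in the frame of pad_4 between -0.002 and 0.006 m) or (horizontal distance between stop_red and pad_4 below 0.1 m and horizontal distance between bottle_blue and pad_4 below 0.015 m and z of bottle_blue in the frame of pad_4 between -0.002 and 0.006 m and horizontal distance between bottle_brown and pad_3 below 0.015 m and z of bottle_brown in the frame of pad_3 between -0.002 and 0.006 m and horizontal distance between bottle_red and pad_2 below 0.015 m and z of bottle_red in the frame of pad_2 between -0.002 and 0.006 m and horizontal distance between jar_green and pad_1 below 0.015 m and z of jar_green in the frame of pad_1 between -0.002 and 0.006 m)) and angle between each of bottle_blue, bottle_brown, bottle_red, jar_green's own z axis and vertical below 0.1 rad and linear speed of each of bottle_blue, bottle_brown, bottle_red, jar_green below 0.02 m/s and angular speed of each of bottle_blue, bottle_brown, bottle_red, jar_green below 0.2 rad/s); the robot touches nothing.
It fails at once if a bottle or the jar is tipped by more than 0.5 rad (angle between any of bottle_blue, bottle_brown, bottle_red, jar_green's own z axis and vertical above 0.5 rad).
It fails at once if a bottle or the jar strikes or is pressed on a pad with more than 60 N (contact force between any of bottle_blue, bottle_brown, bottle_red, jar_green and pad_1 above 60 N or contact force between any of bottle_blue, bottle_brown, bottle_red, jar_green and pad_2 above 60 N or contact force between any of bottle_blue, bottle_brown, bottle_red, jar_green and pad_3 above 60 N or contact force between any of bottle_blue, bottle_brown, bottle_red, jar_green and pad_4 above 60 N).
It also fails if it takes over 128 s, if anything falls off the work surface, if the arm or the gripper's body presses on something with over 40 N, if the wrist force passes 120 N, or if a joint passes its speed limit or range.

ROBOT

A 6-joint arm with a two-finger parallel gripper is mounted at the origin on a cart in front of the work surface, level with it; the furniture and walls round the work are solid. World frame = base frame: x ahead of the robot, y to its left, z up, the work surface at z = 0. Lengths are in m, angles in rad, forces in N, time in s.
With the tool pointing down it reaches from about 0.3 to 0.85 m from the base axis. Payload 5.4 kg.
Tool frame: the origin (TCP) lies at the very end of the fingers, on their centre line; the grasp point (between the pads) lies 19 mm behind it; x points along the fingers, y is the direction in which the jaws open and shut, and the axes are right-handed (so a half turn about x gives the same grasp; the last joint's range is limited). The gripper opens to 85 mm and grips with 20 to 120 N. Pads are 22 mm wide; open, the fingers measure 114 mm over their backs; the gripper's body (76 mm by 85 mm) begins 54 mm behind the grasp point. The pads swing forward as they close: fully open they stand 13 mm farther back than shut.
Start: joints at [-1.435, 0.158, 1.597, -0, 1.386, -0.21], TCP at [0.195, -0.541, 0.202] pointing down, gripper open.
Joint ranges: [-2.91, 2.91], [-0.94, 2.29], [0.18, 2.7], [-1.29, 4.43], [0.17, 2.64], [-3, 3]. Speed limits (rad/s): [2.57, 2.57, 3.14, 3.14, 3.14, 3.14].

INTERFACE

Orientations are given as a rotation vector (axis times angle).
In Python, from plant import monitor, imaging, robot gives the robot as it stands.
- The arm moves only by the tool servo_tool, never from a script. Its argument "increments" is a list of rows, each a list of 3 entries, a list of its own where there are three numbers: the shift along the tool's x, y, z in mm, then the turn about the tool's x in degrees, then the finger opening in mm, from 0 to 85.4. A call has 1 to 20 rows; each row is the pose to reach, as a shift and turn from the pose commanded when the call began, along the tool's axes at that moment; what a row does not reach only later rows make up. A row lasts 1/8 s, in which the tool goes at most 62.5 mm and 10.7 degrees, less where a joint would pass 70% of its speed; a pose out of reach is approached as far as the arm can. A call with a gripper value outside its range is refused whole. The fingers move at their own pace and stop on an object; the grip force is fixed at half the most. Time passes only in rows, so rows that repeat a pose let the fingers close. It gives the time, the measured TCP pose, the force and the opening at its end, in the units of the state.
- monitor.get_obs(): the state, without advancing time (a new reading comes with each control period).
- imaging.grab_frame(name): name is "scene" or "top" or "wrist"; returns the picture (420x560x3 uint8, red, green, blue); there is no depth.
- imaging.calibration(name): a dict with "camera_matrix" (3x3 intrinsics, pixels), "R" (3x3) and "t" (3): a world point X has camera coordinates R X + t; the wrist camera has in their place "T_tool_cam" (4x4, takes a point from camera to tool coordinates, whose origin is the TCP and whose axes are the tool frame's). Camera axes: x right, y down, z forward; pixel columns grow to the right and rows downward; lengths in m; the calibration is good to about 2 mm. A picture is of the moment at which its call begins: read the wrist's pose just before it. calibration takes no time and is no camera call.
- robot.hand_in(): hands the job in, once; it reports no verdict.
The state is a dict: "time_s": time; "qpos": joint angles; "dq": joint speeds; "joint_efforts": joint torques, N m; "eef_pos": TCP position; "ee_rot": TCP orientation; "contact_force": force on the tool from outside, world axes, zero at the start; "moment": the same for the moment, N m; "grip_width": finger opening in m.
Only numpy, scipy, OpenCV 4.12 (cv2) and the standard library are available. Lean on these libraries where they do the work, as an engineer would, in place of code of your own. Each camera call takes 0.05 s, during which the arm holds its last target. There are 200 camera calls.

## Working session

There is one attempt and no reset: what is moved stays moved. The work goes in short steps, Python scripts to look and compute and a tool call to move; the robot and the scene stay as the last step left them, time stands still between calls to the robot, and variables do not carry over. Pictures are saved under pics/ and viewed, about 12 in all and at most 16, crops included, and the job is handed in when it is done.

Besides the shell and the picture viewer there is one more tool, called by a JSON object that holds its "op" and its "data". servo_tool: Moves the arm, as the interface text tells. Its arguments: {"type":"object","properties":{"increments":{"type":"array"}},"required":["increments"]}

```bash
mkdir -p pics && python3 - <<'E'
from plant import monitor, imaging, robot
import cv2, numpy as np
o=monitor.get_obs();print({k:np.round(v,3) for k,v in o.items()})
for n in("scene","top"):
    cv2.imwrite(f"pics/{n}0.png",imaging.grab_frame(n)[:,:,::-1])
for n in("scene","top","wrist"):
    c=imaging.calibration(n);print(n,{k:np.round(v,4).tolist() for k,v in c.items()})
    if "R" in c: print(-np.array(c["R"]).T@np.array(c["t"]))
E
```

```text
{'time_s': np.float64(0.0), 'qpos': array([-1.435,  0.159,  1.598, -0.   ,  1.386, -0.21 ]), 'dq': array([ 0.001, -0.001, -0.001, -0.   , -0.   ,  0.001]), 'joint_efforts': array([-0.0000e+00, -3.9601e+01, -3.3143e+01, -0.0000e+00,  8.0000e-03,
        0.0000e+00]), 'eef_pos': array([ 0.195, -0.54 ,  0.201]), 'ee_rot': array([ 2.034,  0.357, -2.034]), 'contact_force': array([-0.608, -0.644, -0.338]), 'moment': array([ 0.008, -0.009,  0.003]), 'grip_width': np.float64(0.086)}
scene {'camera_matrix': [[388.4225, 0.0, 275.6036], [0.0, 388.4225, 211.6032], [0.0, 0.0, 1.0]], 'R': [[-0.769, -0.6391, -0.0123], [-0.4617, 0.5687, -0.6807], [0.442, -0.5178, -0.7325]], 't': [0.4661, 0.2463, 0.9088]}
[0.07043571 0.62834154 0.83900816]
top {'camera_matrix': [[546.2283, 0.0, 277.1176], [0.0, 546.2283, 213.6331], [0.0, 0.0, 1.0]], 'R': [[-0.0006, -1.0, -0.0054], [-0.9963, 0.0011, -0.0861], [0.0861, 0.0053, -0.9963]], 't': [0.0491, 0.5235, 1.5565]}
[0.38755816 0.0402055  1.59600644]
wrist {'camera_matrix': [[294.4783, 0.0, 275.0561], [0.0, 294.4783, 208.4878], [0.0, 0.0, 1.0]], 'T_tool_cam': [[0.0013, -0.31, 0.9507, -0.1718], [1.0, -0.0, -0.0013, 0.0009], [0.0004, 0.9507, 0.31, -0.0793], [0.0, 0.0, 0.0, 1.0]]}
```

View pics/scene0.png

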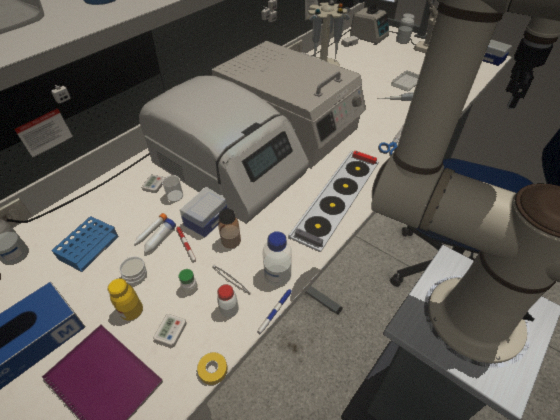

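View pics/top0.png

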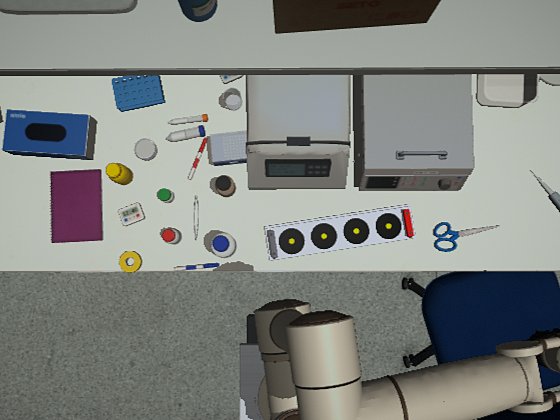

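The top view shows these caps:
- blue at (222,243)
- black on the brown bottle at (224,184)
- red at (169,236)
- green at (164,195)

The yellow bottle at (120,173) is the look-alike and stays put. The pad dots are at about (292,241), (324,236), (356,231) and (389,226). The red block is at the right (-y) end, so blue goes on pad_4, brown on pad_3, red on pad_2 and the jar on pad_1. Next I'll measure in both views and confirm with a crop.

```bash
cat > h.py <<'E'
import cv2, numpy as np
from plant import monitor, imaging
from scipy.spatial.transform import Rotation as Ro
def ray(cam,uv):
    c=imaging.calibration(cam);K,R,t=map(np.array,(c["camera_matrix"],c["R"],c["t"]))
    return -R.T@t, R.T@np.linalg.inv(K)@np.array([*uv,1.])
def onz(cam,uv,z):
    p,d=ray(cam,uv);return p+d*(z-p[2])/d[2]
def tri(a,b):
    (p,d),(q,e)=a,b;s=np.linalg.lstsq(np.c_[d,-e],q-p,rcond=None)[0]
    A,B=p+s[0]*d,q+s[1]*e;return (A+B)/2,np.linalg.norm(A-B)
R={"blue":((100,130,60),(128,255,255)),"green":((45,90,40),(85,255,255)),"yellow":((20,120,100),(34,255,255)),
   "red":((170,130,60),(179,255,255)),"dark":((0,0,0),(179,255,50))}
def blob(img,col,near,rad=14,amin=8):
    hsv=cv2.cvtColor(img,cv2.COLOR_RGB2HSV);m=cv2.inRange(hsv,*map(np.array,R[col]))
    if col=="red": m|=cv2.inRange(hsv,np.array((0,130,60)),np.array((7,255,255)))
    w=np.zeros_like(m);cv2.circle(w,near,rad,255,-1);m&=w
    n,_,st,ce=cv2.connectedComponentsWithStats(m)
    i=1+np.argmax(st[1:,4]);x,y,ww,hh,a=st[i]
    return (x+ww/2-.5,y+hh/2-.5),ce[i],st[i]
E
python3 - <<'E'
from h import *
T=cv2.imread("pics/top0.png")[:,:,::-1].copy();S=cv2.imread("pics/scene0.png")[:,:,::-1].copy()
ht=dict(blue=.15,dark=.115,red=.09,green=.062)
for col,nt,ns in(("blue",(222,243),(277,240)),("dark",(224,184),(228,214)),("red",(169,236),(226,293)),("green",(164,195),(187,275))):
    a,ca,sa=blob(T,col,nt);b,cb,sb=blob(S,col,ns,12)
    print(col,np.round(a,1),sa,sb,"onz",np.round(onz("top",ca,ht[col]),4),"tri",np.round(tri(ray("top",ca),ray("scene",cb))[0],3), 'cap diam mm',sa[2]*1.596/546*1000*(1-ht[col]/1.596))
P=[onz("top",blob(T,"yellow",n,8)[1],.01) for n in((292,241),(324,236),(356,231),(389,226))]
print(np.round(P,4));P=np.array(P);print(np.linalg.norm(np.diff(P,axis=0),axis=1))
Q=[onz("scene",blob(S,"yellow",n,8)[1],.01) for n in((318,227),(329,203),(345,185),(357,169))]
print(np.round(Q,4))
cv2.imwrite("pics/crop.png",np.hstack([cv2.resize(T[160:275,95:245],None,fx=3,fy=3,interpolation=2)[:,:,::-1],cv2.resize(S[190:330,90:240],None,fx=2.3,fy=345/140,interpolation=2)[:,:,::-1]]))
E
```

```text
blue [220.5 243.5] [213 236  16  16 193] [269 233  16  13 147] onz [0.4337 0.1981 0.15  ] tri [0.434 0.199 0.144] cap diam mm 42.37362637362638
dark [223. 183.] [216 176  15  15 170] [219 208  16  16 191] onz [0.6006 0.1967 0.115 ] tri [0.603 0.198 0.102] cap diam mm 40.68681318681319
red [168. 235.] [162 229  13  13 123] [218 285  15  14 163] onz [0.4587 0.3494 0.09  ] tri [0.459 0.351 0.081] cap diam mm 35.85714285714286
green [164. 194.] [158 188  13  13 119] [179 270  14  12 123] onz [0.5758 0.3692 0.062 ] tri [0.577 0.371 0.057] cap diam mm 36.523809523809526
[[ 0.4458  0.0075  0.01  ]
 [ 0.4599 -0.0859  0.01  ]
 [ 0.4752 -0.1798  0.01  ]
 [ 0.4894 -0.2743  0.01  ]]
[0.094501   0.09508539 0.09558245]
[[ 0.4454  0.009   0.01  ]
 [ 0.4596 -0.0848  0.01  ]
 [ 0.4743 -0.1786  0.01  ]
 [ 0.489  -0.2729  0.01  ]]
```

View pics/crop.png

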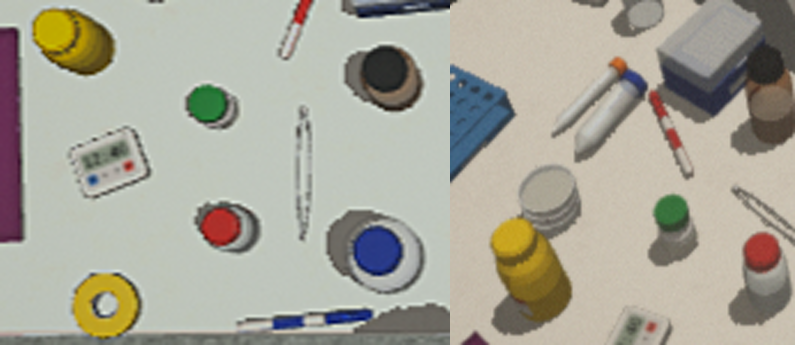

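Identities are confirmed. In the crop the brown bottle with its black cap is amber (224,184) and the look-alike is all yellow (120,173). The two views agree to about 2 mm and the pads measure 95 mm apart. Now the tool axes.

```bash
cat >> h.py <<'E'
def go(x,y,z,tooly=None):
    o=monitor.get_obs();A=Ro.from_rotvec(o["ee_rot"]).as_matrix();p=np.array(o["eef_pos"])
    print("t",round(float(o["time_s"]),2),"tcp",np.round(p,4),"shift mm",np.round(1000*A.T@(np.array([x,y,z])-p),1),"grip",round(float(o["grip_width"]),4),"F",np.round(o["contact_force"],1),"q",np.round(o["qpos"],2))
    return A
E
python3 - <<'E'
from h import *
A=go(.434,.1985,.25);print(np.round(A,3))
E
```

```text
t 0.1 tcp [ 0.1948 -0.5403  0.2012] shift mm [ -47.6 -614.1 -475.5] grip 0.0855 F [ 0.2  0.5 -0.1] q [-1.44  0.16  1.6  -0.    1.39 -0.21]
[[-0.     0.339 -0.941]
 [ 0.002 -0.941 -0.339]
 [-1.    -0.002 -0.   ]]
```

{"op": "servo_tool", "data": {"increments": [[[-50,-40,-30],-10,75],[[-50,-80,-60],-20,75],[[-50,-120,-92],-30,75],[[-50,-160,-122],-40,75],[[-50,-200,-153],-50,75],[[-50,-240,-184],-60,75],[[-50,-280,-215],-70,75],[[-50,-320,-246],-80,75],[[-50,-360,-277],-90,75],[[-50,-400,-308],-100,75],[[-50,-440,-339],-110,75],[[-50,-480,-370],-120,75],[[-50,-520,-401],-130,75],[[-50,-555,-430],-140,75],[[-50,-590,-455],-150,75],[[-50,-614,-475],-160,75],[[-50,-614,-475],-168.6,75],[[-50,-614,-475],-168.6,75]]}}

```text
time_s: 2.35
eef_pos: [0.4333, 0.1979, 0.2515]
ee_rot: [-0.115, 1.569, 0.114]
contact_force: [0.5, -0.2, -0.5]
grip_width: 0.0752
```

```bash
python3 - <<'E'
from h import *
A=go(.434,.1985,.126);print(np.round(A,3))
cv2.imwrite("pics/w1.png",imaging.grab_frame("wrist")[:,:,::-1])
E
```

```text
t 2.35 tcp [0.4333 0.1979 0.2515] shift mm [125.5   0.5   1. ] grip 0.0752 F [ 0.5 -0.2 -0.5] q [ 0.17 -0.13  1.79 -0.    1.48 -1.54]
[[-0.001 -0.145  0.989]
 [-0.     0.989  0.145]
 [-1.    -0.    -0.001]]
```

View pics/w1.png

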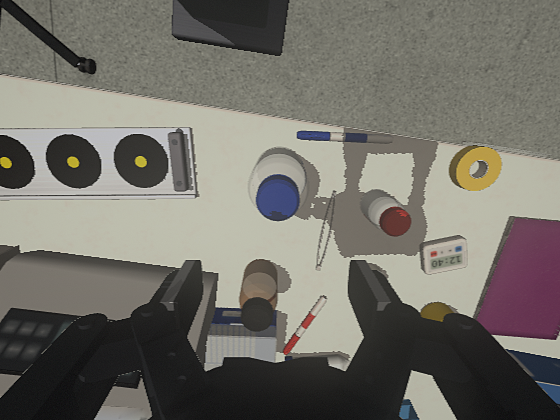

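The wrist view shows the blue cap at about (277,198) between the fingers, the brown cap at (258,313) and the red cap at (396,221). I'll cross-check the cap positions from here.

```bash
cat >> h.py <<'E'
def wray(uv):
    o=monitor.get_obs();c=imaging.calibration("wrist");T=np.array(c["T_tool_cam"]);K=np.array(c["camera_matrix"])
    A=Ro.from_rotvec(o["ee_rot"]).as_matrix();p=np.array(o["eef_pos"])
    return p+A@T[:3,3], A@T[:3,:3]@np.linalg.inv(K)@np.array([*uv,1.])
def wonz(uv,z):
    p,d=wray(uv);return p+d*(z-p[2])/d[2]
E
python3 - <<'E'
from h import *
W=cv2.imread("pics/w1.png")[:,:,::-1].copy()
for c,n,z in(("blue",(277,198),.15),("red",(396,221),.09),("dark",(258,313),.115)):
    a,b,s=blob(W,c,n,25);print(c,np.round(b,1),s,np.round(wonz(b,z),4))
for n in((140,161),(72,162),(5,162)): print(np.round(wonz(blob(W,"yellow",n,9)[1],.01),4))
E
```

```text
blue [272.5 175. ] [272 175   2   1   2] [0.4103 0.1912 0.15  ]
red [402.1 212.5] [396 210  12   7  50] [0.4454 0.3525 0.09  ]
dark [245.7 306.1] [241 298  15  21  52] [0.5846 0.1822 0.115 ]
[0.4458 0.008  0.01  ]
[ 0.4599 -0.0859  0.01  ]
[ 0.4741 -0.1796  0.01  ]
```

The pads agree within 1 mm, and the blue cap's column is centred on the jaws. Next: descend and grip.

{"op": "servo_tool", "data": {"increments": [[[30,0.5,1],0,75],[[60,0.5,1],0,75],[[90,0.5,1],0,75],[[110,0.5,1],0,75],[[124,0.5,1],0,75],[[124,0.5,1],0,75],[[124,0.5,1],0,30],[[124,0.5,1],0,30],[[124,0.5,1],0,30],[[124,0.5,1],0,30],[[124,0.5,1],0,30],[[124,0.5,1],0,30]]}}

```text
time_s: 3.9
eef_pos: [0.4345, 0.1983, 0.1281]
ee_rot: [-0.115, 1.568, 0.115]
contact_force: [0.8, -0.2, 0.7]
grip_width: 0.03
```

The opening is 30 mm, less than the 43 mm cap, so I need to look.

```bash
python3 - <<'E'
from h import *
o=monitor.get_obs();print(o["grip_width"],o["contact_force"])
T=imaging.grab_frame("top");S=imaging.grab_frame("scene");W=imaging.grab_frame("wrist")
f=lambda I:cv2.resize(I,(390,292),interpolation=cv2.INTER_AREA)
cv2.imwrite("pics/c2.png",np.vstack([np.hstack([f(S[170:320,200:400]),f(W)]),np.hstack([f(T[150:300,150:350]),f(T)])])[:,:,::-1])
E
```

```text
0.030001229642193126 [ 0.82217092 -0.16734165  0.73856496]
```

View pics/c2.png

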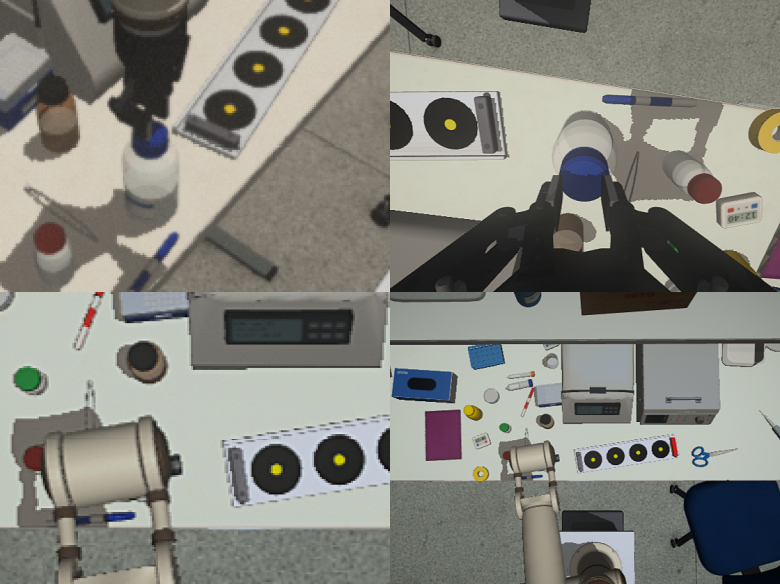

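```bash
python3 - <<'E'
from h import *
go(.434,.1985,.128)
S=imaging.grab_frame("scene");W=imaging.grab_frame("wrist")
hsv=cv2.cvtColor(W,cv2.COLOR_RGB2HSV);m=cv2.inRange(hsv,np.array((105,120,25)),np.array((128,255,255)));w=np.zeros_like(m);cv2.circle(w,(277,250),45,255,-1);m&=w
n,_,st,ce=cv2.connectedComponentsWithStats(m);i=1+np.argmax(st[1:,4]);print("wrist cap",st[i],ce[i])
for z in (.128,.15):print(z,"wrist",np.round(wonz(ce[i],z),4))
a,b,s=blob(S,"blue",(277,240),14);print("scene",s,b,np.round(onz("scene",b,.145),4),np.round(tri(ray("scene",b),wray(ce[i])),4) if 0 else tri(ray("scene",b),wray(ce[i])))
f=lambda I:cv2.resize(I,(400,400),interpolation=cv2.INTER_CUBIC)
cv2.imwrite("pics/c3.png",np.hstack([f(S[180:280,227:327]),f(W[160:320,200:360])])[:,:,::-1])
E
```

```text
t 4.05 tcp [0.4345 0.1983 0.1281] shift mm [ 0.1  0.2 -0.5] grip 0.0299 F [0.6 0.3 0.1] q [ 0.17 -0.03  1.94  0.    1.22 -1.54]
wrist cap [ 245  224   67   29 1269] [279.49014972 238.42789598]
0.128 wrist [0.4307 0.1998 0.128 ]
0.15 wrist [0.4212 0.198  0.15  ]
scene [277 235   8  11  54] [280.98148148 240.14814815] [0.4228 0.1984 0.145 ] (array([0.42309161, 0.19841202, 0.14501535]), np.float64(0.00044862376985274903))
```

View pics/c3.png

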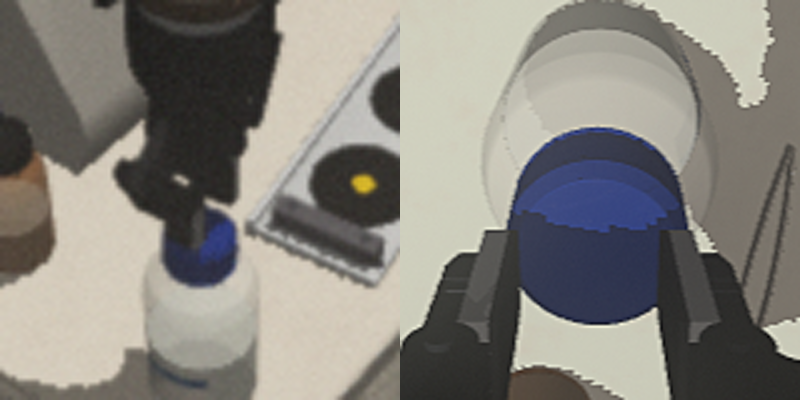

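The tips look about 30 mm behind the nominal TCP: the 30 mm gap spans 57 px, which is a depth of about 0.155 m, so z ≈ 0.16. The fingers have therefore closed just above the cap. I'll open, go lower and try again.

{"op": "servo_tool", "data": {"increments": [[[0,0,0],0,75],[[0,0,0],0,75],[[0,0,0],0,75],[[0,0,0],0,75],[[10,0,0],0,75],[[18,0,0],0,75],[[18,0,0],0,75],[[18,0,0],0,30],[[18,0,0],0,30],[[18,0,0],0,30],[[18,0,0],0,30],[[18,0,0],0,30],[[18,0,0],0,30],[[18,0,0],0,30]]}}

```text
time_s: 5.9
eef_pos: [0.4353, 0.1986, 0.111]
ee_rot: [-0.115, 1.566, 0.116]
contact_force: [-0.1, 2.1, 4.6]
grip_width: 0.0387
```

It stopped at 38.7 mm with a little upward force, which is probably only the cap's rim. I'll open and go 12 mm lower.

{"op": "servo_tool", "data": {"increments": [[[0,0,0],0,75],[[0,0,0],0,75],[[0,0,0],0,75],[[0,0,0],0,75],[[7,0,0],0,75],[[13,0,0],0,75],[[13,0,0],0,75],[[13,0,0],0,30],[[13,0,0],0,30],[[13,0,0],0,30],[[13,0,0],0,30],[[13,0,0],0,30],[[13,0,0],0,30],[[13,0,0],0,30]]}}

```text
time_s: 7.65
eef_pos: [0.4351, 0.1987, 0.0977]
ee_rot: [-0.115, 1.566, 0.116]
contact_force: [-1.6, 1.5, 5.0]
grip_width: 0.0408
```

```bash
python3 - <<'E'
from h import *
go(.434,.1985,.128)
S=imaging.grab_frame("scene");W=imaging.grab_frame("wrist")
f=lambda I:cv2.resize(I,(400,400),interpolation=cv2.INTER_CUBIC)
cv2.imwrite("pics/c4.png",np.hstack([f(S[180:280,227:327]),f(W[160:320,200:360])])[:,:,::-1])
E
```

```text
t 7.65 tcp [0.4351 0.1987 0.0977] shift mm [-30.3  -0.   -1. ] grip 0.0408 F [-1.6  1.5  5. ] q [ 0.17  0.02  1.97  0.    1.16 -1.54]
```

View pics/c4.png

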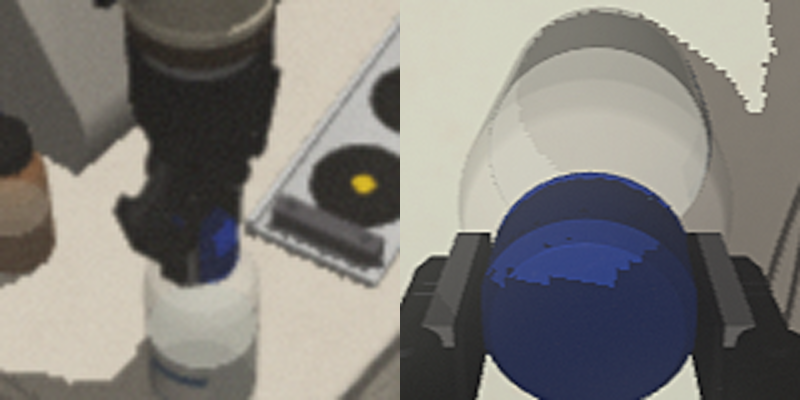

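The pads now straddle the cap, gripping at 40.8 mm. Test lift next.

{"op": "servo_tool", "data": {"increments": [[[-3,0,0],0,25],[[-8,0,0],0,25],[[-16,0,0],0,25],[[-26,0,0],0,25],[[-38,0,0],0,25],[[-50,0,0],0,25],[[-58,0,0],0,25],[[-60,0,0],0,25],[[-60,0,0],0,25]]}}

```text
time_s: 8.88
eef_pos: [0.4344, 0.1983, 0.157]
ee_rot: [-0.115, 1.568, 0.115]
contact_force: [0.4, -0.9, -3.2]
grip_width: 0.0409
```

```bash
python3 - <<'E'
from h import *
go(.435+.055,.1987-.472,.15)
S=imaging.grab_frame("scene")
f=lambda I:cv2.resize(I,(480,480),interpolation=cv2.INTER_CUBIC)
cv2.imwrite("pics/c5.png",f(S[150:310,190:350])[:,:,::-1])
E
```

```text
t 8.88 tcp [0.4344 0.1983 0.157 ] shift mm [   7.  -474.7  -14. ] grip 0.0409 F [ 0.4 -0.9 -3.2] q [ 0.17 -0.06  1.91 -0.    1.29 -1.54]
```

View pics/c5.png

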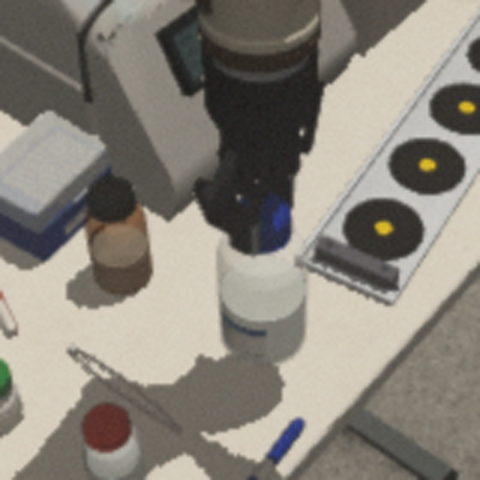

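The bottle is held and upright, and the wrist reads its weight of about 3 N. Carrying it to pad_4.

{"op": "servo_tool", "data": {"increments": [[[0,-8,0],0,25],[[0,-28,-1],0,25],[[0,-60,-2],0,25],[[0,-100,-3],0,25],[[0,-142,-4],0,25],[[0,-184,-5],0,25],[[0,-226,-7],0,25],[[0,-268,-8],0,25],[[0,-310,-9],0,25],[[0,-352,-10],0,25],[[0,-392,-11],0,25],[[0,-426,-12],0,25],[[0,-452,-13],0,25],[[0,-468,-14],0,25],[[0,-474.7,-14],0,25],[[0,-474.7,-14],0,25],[[15,-474.7,-14],0,25],[[30,-474.7,-14],0,25],[[40,-474.7,-14],0,25],[[43,-474.7,-14],0,25]]}}

```text
time_s: 11.42
eef_pos: [0.4895, -0.2725, 0.1126]
ee_rot: [-0.114, 1.569, 0.117]
contact_force: [0.7, -0.4, -4.0]
grip_width: 0.0408
```

```bash
python3 - <<'E'
from h import *
go(.4894,-.2733,.1077)
E
```

```text
t 11.43 tcp [ 0.4895 -0.2725  0.1126] shift mm [ 4.9 -0.8 -0.2] grip 0.0408 F [ 0.7 -0.4 -4. ] q [-0.72  0.21  1.72 -0.    1.21 -2.44]
```

{"op": "servo_tool", "data": {"increments": [[[2,-1,0],0,25],[[3,-1,0],0,25],[[4,-1,0],0,25],[[5,-1,0],0,25],[[5,-1,0],0,25]]}}

```text
time_s: 12.05
eef_pos: [0.4903, -0.2743, 0.1091]
ee_rot: [-0.115, 1.568, 0.115]
contact_force: [0.4, -0.5, -4.5]
grip_width: 0.0411
```

{"op": "servo_tool", "data": {"increments": [[[0.5,0.5,0],0,25],[[1,0.5,0],0,25],[[1.5,0.5,0],0,25],[[1.5,0.5,0],0,25]]}}

```text
time_s: 12.55
eef_pos: [0.4903, -0.2738, 0.1078]
ee_rot: [-0.115, 1.568, 0.115]
contact_force: [0.2, -0.2, -2.3]
grip_width: 0.0415
```

Touching down. I'll lower slightly, release and rise.

{"op": "servo_tool", "data": {"increments": [[[0.7,0,0],0,25],[[0.7,0,0],0,45],[[0.7,0,0],0,55],[[0.7,0,0],0,65],[[0.7,0,0],0,70],[[0.7,0,0],0,70],[[-10,0,0],0,70],[[-30,0,0],0,70],[[-60,0,0],0,70],[[-90,0,0],0,70],[[-110,0,0],0,70],[[-112,0,0],0,70]]}}

```text
time_s: 14.05
eef_pos: [0.4912, -0.2747, 0.2222]
ee_rot: [-0.118, 1.564, 0.113]
contact_force: [1.3, -0.0, 0.8]
grip_width: 0.07
```

```bash
python3 - <<'E'
from h import *
go(.602,.1975,.069)
W=imaging.grab_frame("wrist")
cv2.imwrite("pics/w6.png",W[:,:,::-1])
E
```

```text
t 14.05 tcp [ 0.4912 -0.2747  0.2222] shift mm [152.1 451.4 178.2] grip 0.07 F [ 1.3 -0.   0.8] q [-0.72  0.11  1.61 -0.    1.42 -2.44]
```

View pics/w6.png

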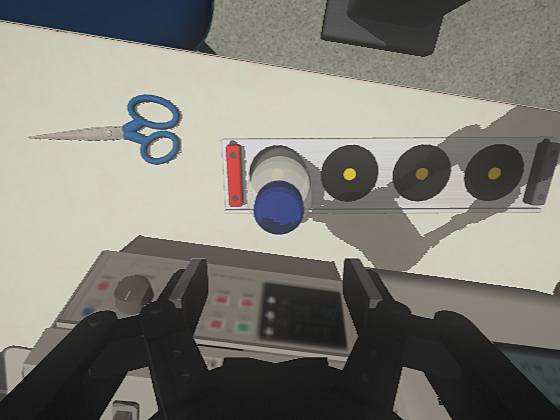

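Blue stands on pad_4 beside the red block. For the brown bottle I'll go by way of open space, then forward at height, and check the wrist's clearance to the machine before going down.

{"op": "servo_tool", "data": {"increments": [[[-20,40,0],0,75],[[-28,90,0],0,75],[[-28,145,0],0,75],[[-28,200,0],0,75],[[-28,255,5],0,75],[[-28,310,10],0,75],[[-28,365,15],0,75],[[-28,415,20],0,75],[[-28,450,27],0,75],[[-28,466,40],0,75],[[-28,462,80],0,75],[[-28,458,120],0,75],[[-28,454,155],0,75],[[-28,451.4,174],0,75],[[-28,451.4,178],0,75],[[-28,451.4,178],0,75]]}}

```text
time_s: 16.1
eef_pos: [0.5995, 0.1989, 0.2467]
ee_rot: [-0.115, 1.569, 0.115]
contact_force: [0.1, -1.1, -0.3]
grip_width: 0.0753
```

```bash
python3 - <<'E'
from h import *
go(.602,.1975,.069)
T=imaging.grab_frame("top");S=imaging.grab_frame("scene");cv2.imwrite("pics/T7r.png",T[:,:,::-1]);cv2.imwrite("pics/S7r.png",S[:,:,::-1])
f=lambda I:cv2.resize(I,(390,390),interpolation=cv2.INTER_CUBIC)
cv2.imwrite("pics/c7.png",np.hstack([f(T[110:240,165:295]),f(S[60:255,130:325])])[:,:,::-1])
E
```

```text
t 16.1 tcp [0.5995 0.1989 0.2467] shift mm [177.7  -1.7   2.6] grip 0.0753 F [ 0.1 -1.1 -0.3] q [ 0.13  0.28  1.37  0.    1.5  -1.59]
```

View pics/c7.png

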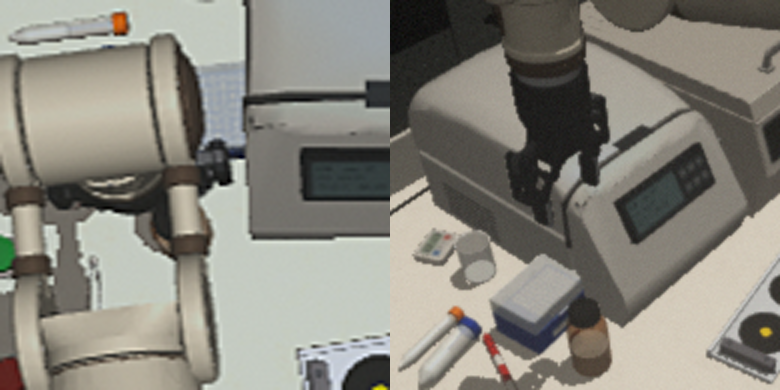

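The wrist and knuckles clear the machine's side by about 10–15 mm. I'll narrow the opening to 58 mm and descend.

{"op": "servo_tool", "data": {"increments": [[[0,-1.7,2.6],0,58],[[0,-1.7,2.6],0,58],[[25,-1.7,2.6],0,58],[[55,-1.7,2.6],0,58],[[85,-1.7,2.6],0,58],[[115,-1.7,2.6],0,58],[[140,-1.7,2.6],0,58],[[160,-1.7,2.6],0,58],[[172,-1.7,2.6],0,58],[[177,-1.7,2.6],0,58],[[177,-1.7,2.6],0,58],[[177,-1.7,2.6],0,25],[[177,-1.7,2.6],0,25],[[177,-1.7,2.6],0,25],[[177,-1.7,2.6],0,25],[[177,-1.7,2.6],0,25],[[177,-1.7,2.6],0,25]]}}

```text
time_s: 18.32
eef_pos: [0.6043, 0.1978, 0.0721]
ee_rot: [-0.115, 1.565, 0.116]
contact_force: [0.1, 0.3, 5.4]
grip_width: 0.0365
```

The grip reads a little narrow, which suggests it is shallow, so I'll regrip 6 mm lower.

{"op": "servo_tool", "data": {"increments": [[[0,0,0],0,58],[[0,0,0],0,58],[[0,0,0],0,58],[[3,0,-2],0,58],[[6,0,-2],0,58],[[6,0,-2],0,58],[[6,0,-2],0,25],[[6,0,-2],0,25],[[6,0,-2],0,25],[[6,0,-2],0,25],[[6,0,-2],0,25],[[6,0,-2],0,25]]}}

```text
time_s: 19.82
eef_pos: [0.6016, 0.1973, 0.0651]
ee_rot: [-0.115, 1.567, 0.115]
contact_force: [-0.4, 0.4, 4.6]
grip_width: 0.0377
```

{"op": "servo_tool", "data": {"increments": [[[-3,0,0],0,20],[[-8,0,0],0,20],[[-16,0,0],0,20],[[-26,0,0],0,20],[[-38,0,0],0,20],[[-50,0,0],0,20],[[-58,0,0],0,20],[[-60,0,0],0,20],[[-60,0,0],0,20]]}}

```text
time_s: 20.95
eef_pos: [0.601, 0.1972, 0.1244]
ee_rot: [-0.115, 1.568, 0.115]
contact_force: [-0.0, 0.2, -1.2]
grip_width: 0.0375
```

```bash
python3 - <<'E'
from h import *
go(.4748,-.1795,.1)
print(np.array([-.144,.989,])@[0,0] if 0 else "")
W=imaging.grab_frame("wrist");S=imaging.grab_frame("scene")
f=lambda I:cv2.resize(I,(390,390),interpolation=cv2.INTER_CUBIC)
cv2.imwrite("pics/c8.png",np.hstack([f(S[150:280,165:295]),f(W[60:360,120:420])])[:,:,::-1])
E
```

```text
t 20.95 tcp [0.601  0.1972 0.1244] shift mm [  24.5 -354.2 -179.9] grip 0.0375 F [-0.   0.2 -1.2] q [ 0.13  0.37  1.5  -0.    1.27 -1.59]
```

View pics/c8.png

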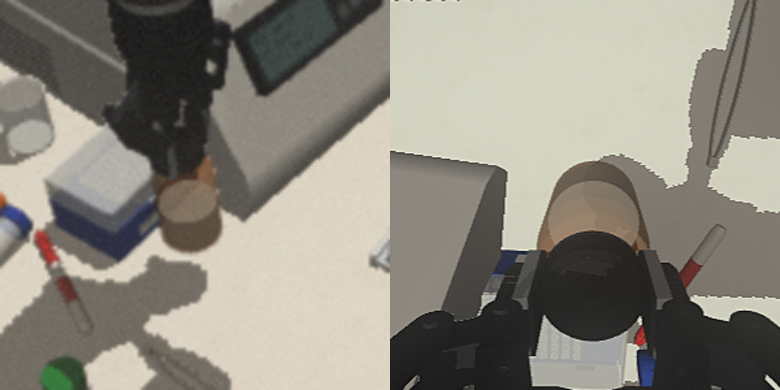

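{"op": "servo_tool", "data": {"increments": [[[0,2,-8],0,20],[[0,4,-28],0,20],[[0,9,-60],0,20],[[0,14,-95],0,20],[[0,14,-130],0,20],[[0,4,-158],0,20],[[0,-25,-172],0,20],[[0,-62,-177],0,20],[[0,-102,-180],0,20],[[0,-144,-180],0,20],[[0,-186,-180],0,20],[[0,-228,-180],0,20],[[0,-268,-180],0,20],[[0,-304,-180],0,20],[[0,-332,-180],0,20],[[0,-348,-180],0,20],[[0,-354,-180],0,20],[[15,-354,-180],0,20],[[32,-354,-180],0,20],[[43,-354,-180],0,20]]}}

```text
time_s: 23.55
eef_pos: [0.4737, -0.1779, 0.0794]
ee_rot: [-0.114, 1.57, 0.118]
contact_force: [-0.4, -0.2, -2.9]
grip_width: 0.0376
```

{"op": "servo_tool", "data": {"increments": [[[0,0,0],0,20],[[1.5,0,0],0,20],[[3,0,0],0,20],[[4.5,0,0],0,20],[[5,0,0],0,20],[[5.5,0,0],0,20]]}}

```text
time_s: 24.3
eef_pos: [0.4749, -0.1794, 0.0762]
ee_rot: [-0.115, 1.568, 0.115]
contact_force: [-0.3, -0.6, -2.1]
grip_width: 0.0374
```

```bash
python3 - <<'E'
from h import *
go(.4748,-.1795,.0751)
E
```

```text
t 24.3 tcp [ 0.4749 -0.1794  0.0762] shift mm [ 1.1 -0.1 -0.1] grip 0.0374 F [-0.3 -0.6 -2.1] q [-0.6   0.12  1.9   0.    1.12 -2.32]
```

{"op": "servo_tool", "data": {"increments": [[[0.5,0,0],0,20],[[1,0,0],0,20],[[1.5,0,0],0,20],[[1.5,0,0],0,20]]}}

```text
time_s: 24.8
eef_pos: [0.4752, -0.1794, 0.0751]
ee_rot: [-0.116, 1.567, 0.115]
contact_force: [-0.2, 1.5, 2.6]
grip_width: 0.0376
```

In contact. Release and rise, then over to the red bottle.

{"op": "servo_tool", "data": {"increments": [[[0,0,0],0,40],[[0,0,0],0,48],[[0,0,0],0,54],[[0,0,0],0,58],[[0,0,0],0,58],[[-12,0,0],0,58],[[-35,0,0],0,58],[[-65,0,0],0,58],[[-95,0,0],0,58],[[-115,0,0],0,58],[[-120,0,0],0,58]]}}

```text
time_s: 26.18
eef_pos: [0.4758, -0.18, 0.1969]
ee_rot: [-0.117, 1.565, 0.113]
contact_force: [-0.6, 0.1, 0.2]
grip_width: 0.0582
```

```bash
python3 - <<'E'
from h import *
go(.459,.3503,.0445)
E
```

```text
t 26.18 tcp [ 0.4758 -0.18    0.1969] shift mm [151.2 527.4  60.5] grip 0.0582 F [-0.6  0.1  0.2] q [-0.6  -0.01  1.79  0.    1.36 -2.32]
```

{"op": "servo_tool", "data": {"increments": [[[0,25,3],0,60],[[0,75,8],0,60],[[0,130,14],0,60],[[0,185,20],0,60],[[0,240,27],0,60],[[0,295,34],0,60],[[0,350,40],0,60],[[0,405,46],0,60],[[0,455,52],0,60],[[0,495,57],0,60],[[0,520,60],0,60],[[0,527,60],0,60],[[0,527,60],0,60]]}}

```text
time_s: 27.8
eef_pos: [0.4568, 0.3503, 0.1941]
ee_rot: [-0.116, 1.569, 0.115]
contact_force: [0.2, 0.4, -0.3]
grip_width: 0.0598
```

```bash
python3 - <<'E'
from h import *
go(.459,.3503,.0445)
T=imaging.grab_frame("top");W=imaging.grab_frame("wrist")
f=lambda I:cv2.resize(I,(400,400),interpolation=cv2.INTER_CUBIC)
cv2.imwrite("pics/c9.png",np.hstack([f(T[120:280,250:430]),f(W[60:360,120:420])])[:,:,::-1])
E
```

```text
t 27.8 tcp [0.4568 0.3503 0.1941] shift mm [149.6  -0.2   2.3] grip 0.0598 F [ 0.2  0.4 -0.3] q [ 0.44  0.17  1.6  -0.    1.37 -1.27]
```

View pics/c9.png

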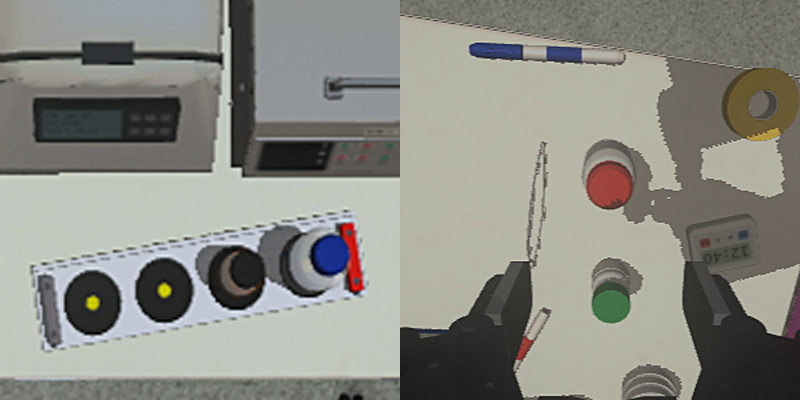

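Blue and brown are standing on their pads. The red cap is at wrist pixel (277,199), centred between the jaws. Descend and grip.

{"op": "servo_tool", "data": {"increments": [[[20,0,2],0,58],[[50,0,2],0,58],[[80,0,2],0,58],[[110,0,2],0,58],[[132,0,2],0,58],[[145,0,2],0,58],[[150,0,2],0,58],[[150,0,2],0,58],[[150,0,2],0,20],[[150,0,2],0,20],[[150,0,2],0,20],[[150,0,2],0,20],[[150,0,2],0,20],[[150,0,2],0,20]]}}

```text
time_s: 29.65
eef_pos: [0.4601, 0.3516, 0.046]
ee_rot: [-0.115, 1.565, 0.116]
contact_force: [-0.7, -0.6, 5.0]
grip_width: 0.0317
```

```bash
python3 - <<'E'
from h import *
go(.459,.3503,.0445)
E
```

```text
t 29.65 tcp [0.4601 0.3516 0.046 ] shift mm [ 1.5 -1.1 -1.3] grip 0.0317 F [-0.7 -0.6  5. ] q [ 0.44  0.34  1.71 -0.    1.09 -1.27]
```

Shallow again, so I'll regrip 7 mm lower and lift.

{"op": "servo_tool", "data": {"increments": [[[0,0,0],0,58],[[0,0,0],0,58],[[0,0,0],0,58],[[3,-0.5,-1],0,58],[[7,-0.5,-1],0,58],[[7,-0.5,-1],0,58],[[7,-0.5,-1],0,20],[[7,-0.5,-1],0,20],[[7,-0.5,-1],0,20],[[7,-0.5,-1],0,20],[[7,-0.5,-1],0,20],[[7,-0.5,-1],0,20]]}}

```text
time_s: 31.15
eef_pos: [0.4585, 0.3507, 0.038]
ee_rot: [-0.115, 1.567, 0.116]
contact_force: [-0.6, 0.4, 4.7]
grip_width: 0.0327
```

{"op": "servo_tool", "data": {"increments": [[[-3,0,0],0,18],[[-8,0,0],0,18],[[-16,0,0],0,18],[[-26,0,0],0,18],[[-38,0,0],0,18],[[-50,0,0],0,18],[[-58,0,0],0,18],[[-60,0,0],0,18],[[-60,0,0],0,18]]}}

```text
time_s: 32.28
eef_pos: [0.458, 0.3504, 0.0975]
ee_rot: [-0.115, 1.568, 0.115]
contact_force: [0.3, 0.3, -0.2]
grip_width: 0.0325
```

```bash
python3 - <<'E'
from h import *
go(.4600,-.0855,.1)
W=imaging.grab_frame("wrist");S=imaging.grab_frame("scene")
f=lambda I:cv2.resize(I,(390,390),interpolation=cv2.INTER_CUBIC)
cv2.imwrite("pics/c10.png",np.hstack([f(S[200:330,165:295]),f(W[60:360,120:420])])[:,:,::-1])
E
```

```text
t 32.27 tcp [0.458  0.3504 0.0975] shift mm [  -2.5 -431.5  -61.8] grip 0.0325 F [ 0.3  0.3 -0.2] q [ 0.44  0.26  1.69  0.    1.19 -1.27]
```

View pics/c10.png

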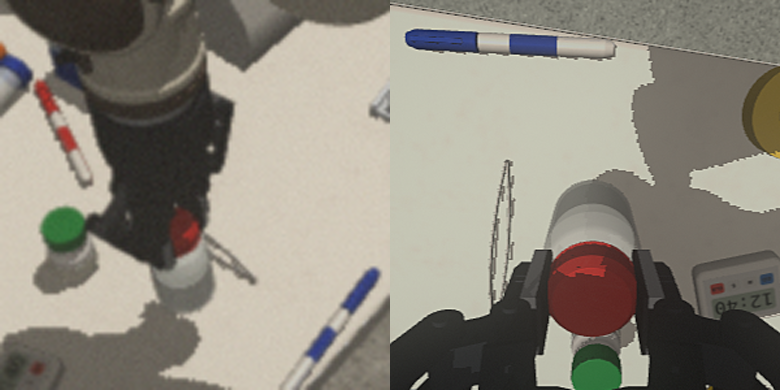

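{"op": "servo_tool", "data": {"increments": [[[0,-8,-1],0,18],[[0,-28,-4],0,18],[[0,-60,-8],0,18],[[0,-100,-14],0,18],[[0,-142,-20],0,18],[[0,-184,-26],0,18],[[0,-226,-32],0,18],[[0,-268,-38],0,18],[[0,-310,-44],0,18],[[0,-348,-50],0,18],[[0,-380,-54],0,18],[[0,-406,-58],0,18],[[0,-422,-60],0,18],[[0,-430,-62],0,18],[[0,-431.5,-62],0,18],[[0,-431.5,-62],0,18],[[15,-431.5,-62],0,18],[[32,-431.5,-62],0,18],[[43,-431.5,-62],0,18],[[43,-431.5,-62],0,18]]}}

```text
time_s: 34.88
eef_pos: [0.4589, -0.0848, 0.0532]
ee_rot: [-0.115, 1.57, 0.117]
contact_force: [-0.1, 0.8, -0.2]
grip_width: 0.0324
```

{"op": "servo_tool", "data": {"increments": [[[1.5,0,0],0,18],[[3,0,0],0,18],[[4.5,0,0],0,18],[[5,0,0],0,18],[[5.5,0,0],0,18],[[5.5,0,0],0,18]]}}

```text
time_s: 35.62
eef_pos: [0.4599, -0.0855, 0.0491]
ee_rot: [-0.115, 1.568, 0.115]
contact_force: [0.2, 0.4, -0.7]
grip_width: 0.0325
```

```bash
python3 - <<'E'
from h import *
go(.4600,-.0855,.048)
E
```

```text
t 35.62 tcp [ 0.4599 -0.0855  0.0491] shift mm [ 1.1 -0.   0.1] grip 0.0325 F [ 0.2  0.4 -0.7] q [-0.44  0.07  2.02  0.    1.05 -2.16]
```

{"op": "servo_tool", "data": {"increments": [[[0.5,0,0],0,18],[[1,0,0],0,18],[[1.5,0,0],0,18],[[1.5,0,0],0,18]]}}

```text
time_s: 36.12
eef_pos: [0.4602, -0.0855, 0.048]
ee_rot: [-0.115, 1.567, 0.115]
contact_force: [-0.6, 0.9, 4.1]
grip_width: 0.0325
```

In contact. Release, rise and go to the jar.

{"op": "servo_tool", "data": {"increments": [[[0,0,0],0,36],[[0,0,0],0,44],[[0,0,0],0,50],[[0,0,0],0,54],[[0,0,0],0,54],[[-12,0,0],0,54],[[-35,0,0],0,54],[[-65,0,0],0,54],[[-95,0,0],0,54],[[-115,0,0],0,54],[[-120,0,0],0,54]]}}

```text
time_s: 37.5
eef_pos: [0.4611, -0.086, 0.1699]
ee_rot: [-0.117, 1.564, 0.114]
contact_force: [0.2, -0.1, -1.1]
grip_width: 0.0537
```

```bash
python3 - <<'E'
from h import *
go(.5767,.370,.010)
E
```

```text
t 37.5 tcp [ 0.4611 -0.086   0.1699] shift mm [159.5 434.5 180.6] grip 0.0537 F [ 0.2 -0.1 -1.1] q [-0.44 -0.1   1.93  0.    1.31 -2.16]
```

{"op": "servo_tool", "data": {"increments": [[[0,25,3],0,60],[[0,75,8],0,60],[[0,130,16],0,60],[[0,185,24],0,60],[[0,240,34],0,60],[[0,290,52],0,60],[[0,335,78],0,60],[[0,372,108],0,60],[[0,402,138],0,60],[[0,422,162],0,60],[[0,433,177],0,60],[[0,434.5,180.6],0,60],[[0,434.5,180.6],0,60]]}}

```text
time_s: 39.12
eef_pos: [0.5746, 0.3702, 0.167]
ee_rot: [-0.116, 1.569, 0.115]
contact_force: [-0.5, 0.4, -0.5]
grip_width: 0.0601
```

```bash
python3 - <<'E'
from h import *
go(.5767,.370,.010)
W=imaging.grab_frame("wrist")
a,b,s=blob(W,"green",(277,205),60);print(b,s,np.round(wonz(b,.062),4))
E
```

```text
t 39.12 tcp [0.5746 0.3702 0.167 ] shift mm [157.   -0.5   2.2] grip 0.0601 F [-0.5  0.4 -0.5] q [ 0.4   0.46  1.29 -0.    1.39 -1.32]
[275.15       199.14634146] [259 184  34  32 820] [0.5756 0.3697 0.062 ]
```

The jar's green cap measures (0.5756, 0.3697) from the wrist, in agreement. Descend and grip.

{"op": "servo_tool", "data": {"increments": [[[20,-0.5,1.5],0,56],[[50,-0.5,1.5],0,56],[[80,-0.5,1.5],0,56],[[110,-0.5,1.5],0,56],[[135,-0.5,1.5],0,56],[[150,-0.5,1.5],0,56],[[157,-0.5,1.5],0,56],[[157,-0.5,1.5],0,56],[[157,-0.5,1.5],0,18],[[157,-0.5,1.5],0,18],[[157,-0.5,1.5],0,18],[[157,-0.5,1.5],0,18],[[157,-0.5,1.5],0,18],[[157,-0.5,1.5],0,18]]}}

```text
time_s: 40.92
eef_pos: [0.5778, 0.371, 0.0122]
ee_rot: [-0.115, 1.565, 0.116]
contact_force: [-0.2, 0.4, 6.6]
grip_width: 0.0332
```

```bash
python3 - <<'E'
from h import *
go(.5762,.370,.010)
E
```

```text
t 40.92 tcp [0.5778 0.371  0.0122] shift mm [ 2.2 -0.8 -1.8] grip 0.0332 F [-0.2  0.4  6.6] q [ 0.4   0.63  1.39  0.    1.13 -1.32]
```

{"op": "servo_tool", "data": {"increments": [[[-3,0,0],0,16],[[-8,0,0],0,16],[[-16,0,0],0,16],[[-26,0,0],0,16],[[-38,0,0],0,16],[[-50,0,0],0,16],[[-58,0,0],0,16],[[-60,0,0],0,16],[[-60,0,0],0,16]]}}

```text
time_s: 42.05
eef_pos: [0.5765, 0.3704, 0.0705]
ee_rot: [-0.115, 1.568, 0.115]
contact_force: [0.3, 1.1, -0.7]
grip_width: 0.0329
```

```bash
python3 - <<'E'
from h import *
go(.4463,.008,.0222)
W=imaging.grab_frame("wrist");S=imaging.grab_frame("scene");T=imaging.grab_frame("top")
f=lambda I:cv2.resize(I,(260,390),interpolation=cv2.INTER_CUBIC)
cv2.imwrite("pics/c11.png",np.hstack([f(S[180:330,135:235]),f(W[60:360,175:375]),f(T[140:290,320:420])])[:,:,::-1])
E
```

```text
t 42.05 tcp [0.5765 0.3704 0.0705] shift mm [  48.3 -339.4 -181.7] grip 0.0329 F [ 0.3  1.1 -0.7] q [ 0.4   0.55  1.36 -0.    1.22 -1.32]
```

View pics/c11.png

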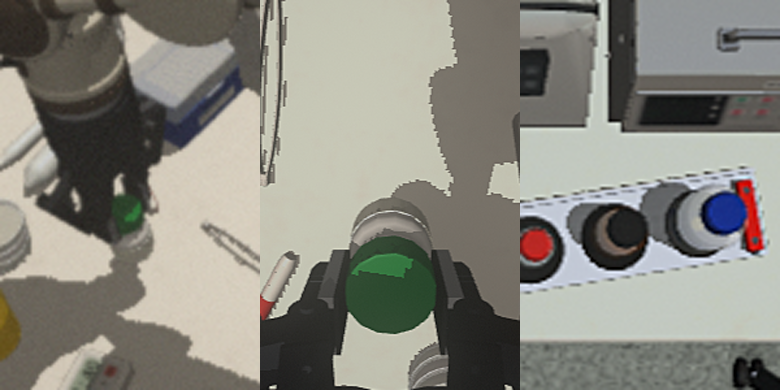

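The jar is held and the other three are standing. Carry it to pad_1.

{"op": "servo_tool", "data": {"increments": [[[0,-4,-4],0,16],[[0,-16,-16],0,16],[[0,-38,-36],0,16],[[0,-68,-60],0,16],[[0,-100,-85],0,16],[[0,-134,-108],0,16],[[0,-168,-128],0,16],[[0,-202,-144],0,16],[[0,-236,-157],0,16],[[0,-268,-167],0,16],[[0,-296,-174],0,16],[[0,-318,-178],0,16],[[0,-332,-181],0,16],[[0,-339.4,-181.7],0,16],[[0,-339.4,-181.7],0,16],[[12,-339.4,-181.7],0,16],[[28,-339.4,-181.7],0,16],[[40,-339.4,-181.7],0,16],[[43,-339.4,-181.7],0,16],[[43,-339.4,-181.7],0,16]]}}

```text
time_s: 44.7
eef_pos: [0.4464, 0.0082, 0.0273]
ee_rot: [-0.115, 1.568, 0.116]
contact_force: [1.0, -0.0, 0.5]
grip_width: 0.0333
```

{"op": "servo_tool", "data": {"increments": [[[1.5,0,0],0,16],[[3,0,0],0,16],[[4,0,0],0,16],[[4.5,0,0],0,16],[[4.5,0,0],0,16]]}}

```text
time_s: 45.32
eef_pos: [0.4465, 0.0082, 0.0231]
ee_rot: [-0.115, 1.568, 0.115]
contact_force: [-0.5, -1.0, -0.4]
grip_width: 0.0334
```

```bash
python3 - <<'E'
from h import *
go(.4463,.008,.0222)
E
```

```text
t 45.33 tcp [0.4465 0.0082 0.0231] shift mm [ 0.9 -0.1 -0.2] grip 0.0334 F [-0.5 -1.  -0.4] q [-0.25  0.06  2.09  0.    0.99 -1.97]
```

{"op": "servo_tool", "data": {"increments": [[[0.5,0,0],0,16],[[1,0,0],0,16],[[1.4,0,0],0,16],[[1.4,0,0],0,16]]}}

```text
time_s: 45.82
eef_pos: [0.4468, 0.0081, 0.0222]
ee_rot: [-0.115, 1.567, 0.115]
contact_force: [-1.4, 1.9, 4.9]
grip_width: 0.0334
```

In contact. Release, rise and move left, clear of the rail, for the final check.

{"op": "servo_tool", "data": {"increments": [[[0,0,0],0,38],[[0,0,0],0,46],[[0,0,0],0,52],[[0,0,0],0,54],[[0,0,0],0,54],[[-12,0,0],0,54],[[-35,0,0],0,54],[[-70,0,0],0,54],[[-110,0,0],0,54],[[-150,0,0],0,54],[[-190,20,0],0,54],[[-200,65,0],0,54],[[-200,115,0],0,54],[[-200,165,0],0,54],[[-200,200,0],0,54],[[-200,215,0],0,54],[[-200,215,0],0,54],[[-200,215,0],0,54]]}}

```text
time_s: 48.08
eef_pos: [0.4154, 0.2198, 0.2219]
ee_rot: [-0.115, 1.568, 0.114]
contact_force: [-0.6, -0.3, -0.1]
grip_width: 0.0537
```

```bash
python3 - <<'E'
from h import *
go(0,0,0)
T=imaging.grab_frame("top");S=imaging.grab_frame("scene")
P=np.array([[.4456,.008],[.4598,-.0853],[.4748,-.179],[.4892,-.2736]])
for c,p,z in(("green",P[0],.072),("red",P[1],.10),("dark",P[2],.125),("blue",P[3],.16)):
    k=imaging.calibration("top");v=k["camera_matrix"]@(np.array(k["R"])@[*p,z]+k["t"]);uv=tuple(int(round(x)) for x in v[:2]/v[2])
    a,b,s=blob(T,c,uv,12);q=onz("top",b,z);print(c,uv,np.round(b,1),s[2:],"off mm",np.round((q[:2]-p)*1000,1))
f=lambda I:cv2.resize(I,(400,400),interpolation=cv2.INTER_CUBIC)
cv2.imwrite("pics/c12.png",np.hstack([f(T[150:310,260:420]),f(S[110:270,270:430])])[:,:,::-1])
E
```

```text
t 48.08 tcp [0.4154 0.2198 0.2219] shift mm [ 221.9 -157.1 -442.9] grip 0.0537 F [-0.6 -0.3 -0.1] q [ 0.23 -0.14  1.85 -0.    1.42 -1.49]
green (292, 240) [292.  239.6] [ 13  12 123] off mm [ 1. -1.]
red (326, 234) [325.6 233.6] [ 13  13 121] off mm [2.  0.7]
dark (361, 228) [360.9 228.3] [ 18  22 233] off mm [-0.1  1.4]
blue (399, 222) [398.9 221.6] [ 15  16 188] off mm [1.2 1. ]
```

View pics/c12.png

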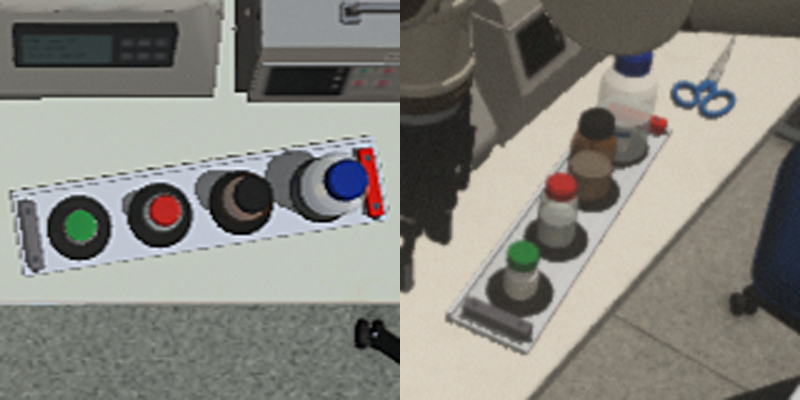

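All four stand upright on their pads in the right order, with cap offsets of about 2 mm or less. Handing in.

```bash
python3 -c "
from plant import robot
print(robot.hand_in())"
```

```text
the job is handed in; nothing more can be done
None
```

All four containers are standing on the rail and the job is handed in, at about 48 s of the 128 s allowed. From the red end block to the grey: blue on pad_4, brown on pad_3, red on pad_2 and the jar on pad_1. I left the yellow look-alike alone.

- **Final position check:** from the top camera, each cap centre is within about 2 mm of its pad centre, against a 15 mm limit. All four look upright in both the top and scene views. The gripper was clear of everything, with about 0 N at the wrist.
- **Weak check:** the colour mask for brown's black cap also took in dark surroundings, so its offset figure is less certain. The picture shows it centred.
- **Fingers short of the TCP:** around the caps the fingertips sat about 30 mm behind the stated tool point. The first blue grasp closed above the cap, and blue, brown and red each had to be gripped again lower.
- **Set-down forces:** the wrist force readings while carrying and setting down stayed under about 5 N. I did not measure the pad contact forces themselves.

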